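# Stand the fallen oil jug up in its rack and shut the bar

## Task

The oil jug has fallen over in front of its steel rack. Raise its top by the cap and lean it against the rack's back panel, keeping the foot down on the bench (the full jug must not be lifted off by its cap); let go, push the foot in until the jug stands upright with its back against the panel, between the two cheeks, and swing the retaining bar fully shut across it. Leave the other things on the bench where they are.

Things in the scene. Friction and masses are not known exactly. Their poses are not given: they have to be found in the camera images.
- rack: fixed grey sheet-steel rack on the bench. Origin on the bench at the middle of the foot of its back panel's front face; x points out through the back (away from the robot), y left, z up. Two cheeks, 4 mm thick, 66 mm high, stand at y = +82 and -82 mm (160 mm clear between) and reach from the panel to x = -74 mm, with low flanges outside. No floor: the jug stands on the bench itself.
- back_panel: the rack's upright back panel: flat sheet 168 mm wide, 240 mm high; same origin and axes as the rack (front face x = 0). Leant on it at about 60 degrees from the bench the jug rests steadily and its foot can be pushed in, its top sliding up the panel; below about 45 degrees the push may jam; within about 10 degrees of upright the jug falls onto its sole by itself.
- jug: oil jug, 243 mm tall over the cap, 119 mm wide (y; handle at -y), 65 to 69 mm thick (x), 0.55 to 0.9 kg. Origin: centre of its underside; z runs to the cap. Flat sole 38 x 104 mm, rounded up to 60 mm thick at 12 mm height, 64 mm at 130 mm, then tapering to the neck. Starts lying on its +x face, cap end towards the rack. Standing with its back on the panel, its origin is 30 to 34 mm before it.
- jug_cap (a point): centre of the jug's round screw cap (41 mm diameter, 22 mm long, its axis along the jug's z): in the jug's frame 21 mm to +y of the middle and 232 mm above the sole; about 31 mm above the bench while the jug lies. Its sides are free to grip across the jug's y, and the cap can turn between the pads as it is raised.
- bar (a joint): the rack's retaining bar, flat steel 22 mm high (39 to 61 mm above the bench), 5 mm thick, 176 mm long, on an upright hinge at the right cheek. 0 = shut across the front of the bay, its inner face 77 mm before the panel; grows as the free end swings out towards the robot and on to the right; 2.4 to 2.8 rad at the start. Stiff hinge: it stays where left and turns under about 1 N at its end.
- bar_hinge (a point): axis of the bar's hinge, at the bar's mid height (50 mm above the bench): 80 mm in front of the panel and 82 mm to the right of the rack's middle
- bar_tip (a point): point on the bar 155 mm from the hinge axis, at mid thickness and mid height; 20 mm beyond it the bar ends in a tab turned 22 mm outwards
- tape_roll: roll of masking tape lying flat, 104 mm across, 25 mm high; bystander. Origin: centre of its underside
- tape_measure: tape measure standing on its edge, 38 x 82 x 67 mm; bystander. Origin: centre of its underside
- pliers: pair of pliers lying flat, 67 x 189 x 12 mm; bystander. Origin: centre of its underside

How it is judged:
By the outcome, as a careful person would: the job done as asked, in the order asked, and still so for the second after the job is handed in, with the robot touching nothing.
It also fails if it takes over 72 s, if anything falls off the work surface, if the arm or the gripper's body presses on something with over 40 N, if the wrist force passes 120 N, or if a joint passes its speed limit or range.

## Robot

A 6-joint arm with a two-finger parallel gripper is mounted at the origin on a cart in front of the work surface, level with it; the furniture and walls round the work are solid. World frame = base frame: x ahead of the robot, y to its left, z up, the work surface at z = 0. Lengths are in m, angles in rad, forces in N, time in s.
With the tool pointing down it reaches from about 0.2 to 0.875 m from the base axis. Payload 3.4 kg.
Tool frame: the origin (TCP) lies on the centre line of the jaws, within the pads' length; the fingertips stand 25 mm ahead of it and the grasp point (between the pads) lies 6 mm ahead of it (finger_overhang is the distance from the TCP to the fingertips, in m); z points along the fingers, y is the line along which they close (so a half turn about z gives the same grasp; the last joint's range is limited). The gripper opens to 94 mm and grips with 3 to 60 N. Pads are 16 mm wide; open, the fingers measure 119 mm over their backs; the gripper's body (75 mm by 177 mm) begins 78 mm behind the grasp point.
Start: joints at [-1.467, 0.276, 1.505, -0, 1.361, -0.121], TCP at [0.128, -0.561, 0.23] pointing down, gripper open.
Joint ranges: [-2.89, 2.89], [-0.75, 2.08], [0.22, 2.7], [-1.18, 4.32], [0.11, 2.71], [-2.7, 2.7]. Speed limits (rad/s): [2.57, 2.57, 3.14, 3.14, 3.14, 3.14].

## Interface

Orientations are given as a rotation vector (axis times angle).
In Python, from plant import * gives the robot as it stands.
- The arm moves only by the shell command python3 -m crank 'ROWS' [FORCE]. ROWS is JSON, a list of rows, each an object of numbers: "tx", "ty", "tz": the shift along the tool's x, y, z scaled (see below); "wx", "wy", "wz": the turn, a rotation vector about the tool's x, y, z scaled (see below); "gripper": the opening, from -1 (shut) to 1 (fully open). A call has 1 to 12 rows; each row is the pose to reach, as a shift and turn from the pose commanded when the call began, along the tool's axes at that moment; what a row does not reach only later rows make up. The controller multiplies each number of a shift by 500 mm and each number of a turn by 90 degrees. A row lasts 1/12 s, in which the tool goes at most 41.7 mm and 7.16 degrees, less where a joint would pass 70% of its speed; a pose out of reach is approached as far as the arm can. A call with a number of a shift or a turn outside -1 to 1 is refused whole. A call with a gripper value outside its range is refused whole. The fingers move at their own pace and stop on an object; FORCE is the grip in N (left out, the last holds). Time passes only in rows, so rows that repeat a pose let the fingers close. It gives the time, the measured TCP pose, the force, the opening and the grip force at its end, in the units of the state.
- read_state(): the state, without advancing time (a new reading comes with each control period).
- camera(name): name is "side" or "top"; returns a dict with "pixels" (400x640x3 uint8, red, green, blue), "fx", "fy", "cx", "cy" (pixels), "rvec" (rotation vector, rad) and "tvec" (3), from world to camera coordinates, as OpenCV has them. Camera axes: x right, y down, z forward; pixel columns grow to the right and rows downward; lengths in m; the calibration is good to about 2 mm. A picture is of the moment at which its call begins. There is no depth.
- job_done(): hands the job in; it is judged then, once.
The state is a dict: "time_s": time; "joints": joint angles; "joint_velocities": joint speeds; "effort": joint torques, N m; "ee_pos": TCP position; "eef_rot": TCP orientation; "ft_force": force on the tool from outside, world axes, zero at the start; "torque": the same for the moment, N m; "opening": opening from 0.0 (shut) to 1.0 (fully open); "grip_force": force on a finger pad.
Only numpy, scipy, OpenCV 4.12 (cv2) and the standard library are available. Lean on these libraries where they do the work, as an engineer would, in place of code of your own. Each camera call takes 0.05 s, during which the arm holds its last target. There are 200 camera calls.

## Working session

There is one attempt and no reset: what is moved stays moved. The work goes in short steps, Python scripts to look and compute and a shell command to move; the robot and the scene stay as the last step left them, time stands still between calls to the robot, and variables do not carry over. Pictures are saved under pics/ and viewed, at most 10 in all, crops included, and the job is handed in when it is done.

```bash
mkdir -p pics; ls; python3 - <<'E'
from plant import *
import cv2
for n in("side","top"):
    c=camera(n); cv2.imwrite(f"pics/{n}0.png",c["pixels"][:,:,::-1]); print(n,[round(float(c[k]),1) for k in("fx","fy","cx","cy")],c["rvec"],c["tvec"])
s=read_state(); print(s)
E
```

```text
pics
side [429.8, 429.8, 317.9, 205.5] [ 0.68507221 -2.50274932  1.3036944 ] [0.36504566 0.24698195 0.80474037]
top [426.9, 426.9, 321.8, 200.6] [ 2.22457766 -2.15825648  0.12216334] [-0.15760168  0.49775074  1.224624  ]
{'time_s': 0.1, 'joints': array([-1.46700164e+00,  2.76521247e-01,  1.50595915e+00, -6.55850676e-06,
        1.36071786e+00, -1.20978540e-01]), 'joint_velocities': array([ 3.55309159e-05, -1.53398962e-03, -2.35214511e-03, -2.92456258e-04,
       -4.46881395e-04, -2.12742158e-04]), 'effort': array([ 1.55628979e-03, -4.05454087e+01, -2.37780368e+01,  7.02703837e-02,
        2.98927375e-02, -4.98245890e-05]), 'ee_pos': array([ 0.12811601, -0.56007857,  0.22971609]), 'eef_rot': array([-3.12017747e+00, -3.52152238e-01, -1.15898983e-05]), 'ft_force': array([0.02542658, 0.06753547, 0.69144712]), 'torque': array([0.00426894, 0.02462192, 0.00825189]), 'grip_force': 0.0, 'opening': 0.9995347521360444}
```

View pics/side0.png

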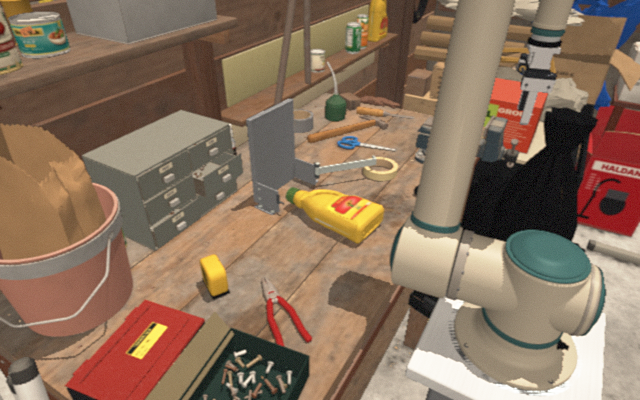

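View pics/top0.png

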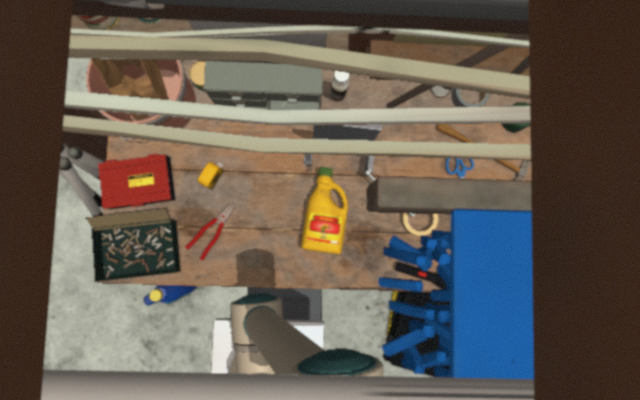

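The side view shows the jug lying at about (335,215), with its cap at (292,195) near the rack panel (272,150). The open bar runs from (310,170) to (395,160). In the top view the jug's cap is at (325,173) and its base at (322,250), and a beam hides part of the bar. I'll enlarge both areas.

```bash
python3 - <<'E'
import cv2
a=cv2.imread("pics/side0.png")[90:250,230:430]; cv2.imwrite("pics/s1.png",cv2.resize(a,None,fx=4,fy=3.75 and 4,interpolation=cv2.INTER_CUBIC)[:600])
a=cv2.imread("pics/top0.png")[110:260,280:450]; cv2.imwrite("pics/t1.png",cv2.resize(a,None,fx=4,fy=4,interpolation=cv2.INTER_CUBIC))
E
```

```text
(no output)
```

View pics/s1.png

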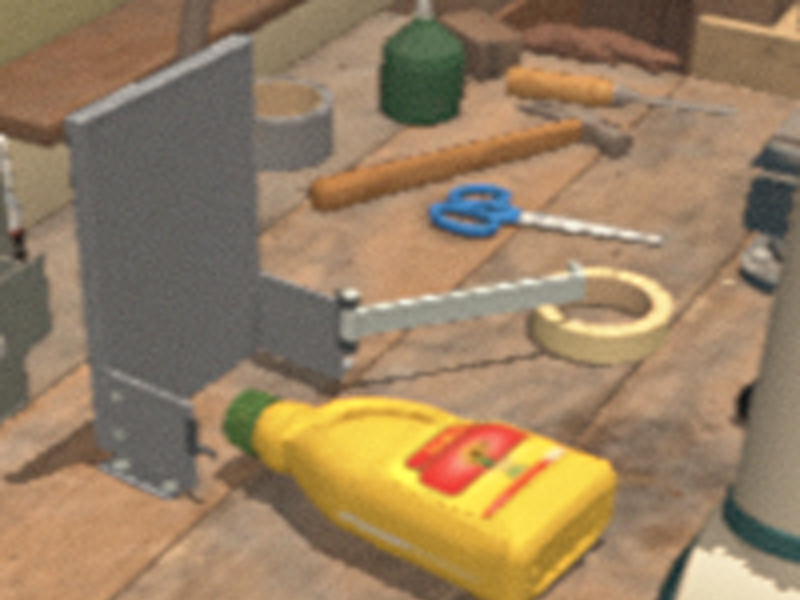

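View pics/t1.png

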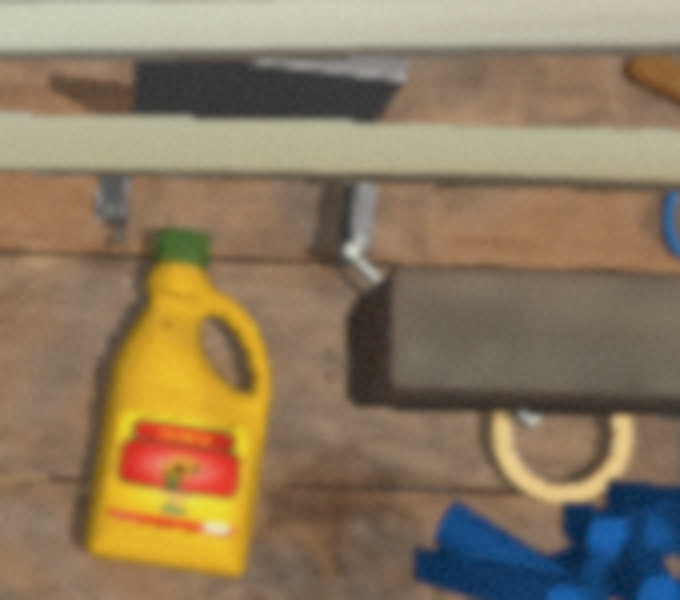

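The crops show the cap's centre at about side (252,422) and top (183,247), the hinge at side (347,322) and top (350,250), the panel's front corners, and the bar's tab end over the tape roll. I'll fit the poses from these points.

```bash
cat > h.py <<'E'
import numpy as np, cv2
from plant import *
from scipy.optimize import least_squares
from scipy.spatial.transform import Rotation as R
def proj(c,P): return cv2.projectPoints(np.atleast_2d(P).astype(float),c["rvec"],c["tvec"],np.array([[c["fx"],0,c["cx"]],[0,c["fy"],c["cy"]],[0,0,1.]]),None)[0][:,0]
def planar(p,P): # p=x,y,yaw
    c,s=np.cos(p[2]),np.sin(p[2]); P=np.atleast_2d(P)
    return np.c_[p[0]+c*P[:,0]-s*P[:,1],p[1]+s*P[:,0]+c*P[:,1],P[:,2]]
def onplane(c,uv,z):
    return least_squares(lambda q:(proj(c,[q[0],q[1],z])-uv).ravel(),[.4,0]).x
E
python3 - <<'E'
from h import *
S,T=camera("side"),camera("top")
for c in(S,T):
    M=cv2.Rodrigues(c["rvec"])[0]; print("cam",-M.T@c["tvec"])
s=lambda x,y:np.array([230+x/4,90+y/4]); t=lambda x,y:np.array([280+x/4,110+y/4])
obs=[(S,[0,.084,.24],s(86,124)),(S,[0,-.084,.24],s(250,38)),(S,[-.074,-.084,0],s(340,378)),(S,[-.074,.084,.066],s(192,402)),(S,[-.08,-.082,.05],s(347,322)),(T,[-.08,-.082,.061],t(350,250)),(S,[0,-.08,0],s(258,353))]
f=lambda p:np.concatenate([(proj(c,planar(p,P))-uv).ravel() for c,P,uv in obs])
r=least_squares(f,[.6,0,0],loss="soft_l1"); print("rack",r.x,r.fun.round(1))
rk=r.x
g=lambda P:np.r_[(proj(S,P)-s(252,422)).ravel(),(proj(T,P)-t(183,247)).ravel()]
r=least_squares(g,[.4,0,.03]); print("cap",r.x,r.fun)
for z in(.03,.045): print("base mid",z,onplane(T,t(167,565),z), "cap",onplane(T,t(183,247),.031))
h=planar(rk,[-.08,-.082,.05])[0]; e=onplane(S,s(578,287),.05); print("hinge",h,"tip",e,np.linalg.norm(e-h[:2]))
# bar direction in rack frame
d=R.from_euler('z',-rk[2]).apply([*(e-h[:2]),0]); print("bar ang",np.arctan2(-d[0],d[1]))
print("tape",onplane(S,s(603,300),.025))
for n,uv in(("measure",(213,275)),("pliers",(285,310))): print(n,onplane(S,uv,.02))
E
```

```text
cam [0.05626771 0.63252173 0.66228068]
cam [ 0.39738556 -0.10963104  1.26584509]
rack [ 0.66897574 -0.19137344 -0.05807676] [-1.  -0.3  0.2 -0.5  0.6 -0.1  0.5  1.1  0.3 -0.2 -0.4 -0.2 -0.4 -0.8]
cap [ 0.58752941 -0.15084203  0.03117653] [ 0.34541761  0.03758191 -0.17804529 -0.3405162 ]
base mid 0.03 [ 0.35554684 -0.14644699] cap [ 0.58657048 -0.15139653]
base mid 0.045 [ 0.35605466 -0.14600014] cap [ 0.58657048 -0.15139653]
hinge [ 0.584351   -0.26859166  0.05      ] tip [ 0.4662133  -0.39674595] 0.17429870676768977
bar ang 2.4549184167662905
tape [ 0.45874907 -0.43027597]
measure [0.57722637 0.17537068]
pliers [0.3932214  0.17702751]
```

```bash
cat >> h.py <<'E'
RK=np.array([.669,-.1914,-.058])
def rk(P): # world->rack
    d=np.array(P[:2])-RK[:2]; c,s=np.cos(RK[2]),np.sin(RK[2]); return np.array([c*d[0]+s*d[1],-s*d[0]+c*d[1],*P[2:]])
def rows(target,yaw,tilt=0,fromR=None,fromP=None):
    """numbers for a tool pointing down, tool x at world angle yaw, tilted by tilt about its y"""
    st=read_state(); R0=R.from_rotvec(st["eef_rot"]); p=np.array(st["ee_pos"])
    Rt=R.from_euler('z',yaw)*R.from_euler('x',np.pi)*R.from_euler('y',tilt)
    d=R0.inv().apply(np.array(target)-p)/.5; w=(R0.inv()*Rt).as_rotvec()/(np.pi/2)
    print("t",d.round(3),"w",w.round(3))
def st():
    s=read_state(); print(round(s["time_s"],2),"p",np.round(s["ee_pos"],4),"rack",rk(s["ee_pos"]).round(4),"rv",np.round(s["eef_rot"],3),"F",np.round(s["ft_force"],1),"open",round(s["opening"]*94,1),"grip",round(s["grip_force"],1),"j",np.round(s["joints"],2))
E
python3 - <<'E'
from h import *
S=camera("side")
for P in([.39,-.2],[.39,-.4],[.2,-.5],[.3,-.1],[.6,-.15]):
    print(P,[(z,proj(S,[*P,z])[0].round(0)) for z in(.3,.4,.5,.6)])
# approach: cap (0.587,-0.151), grip 3 mm towards the body; TCP 6 mm above the grasp point
rows([.584,-.151,.16],-.11)
E
```

```text
[0.39, -0.2] [(0.3, array([379., 108.])), (0.4, array([383.,  61.])), (0.5, array([388.,   8.])), (0.6, array([393., -53.]))]
[0.39, -0.4] [(0.3, array([411.,  81.])), (0.4, array([417.,  40.])), (0.5, array([423.,  -7.])), (0.6, array([430., -59.]))]
[0.2, -0.5] [(0.3, array([498.,  83.])), (0.4, array([508.,  41.])), (0.5, array([520.,  -5.])), (0.6, array([534., -58.]))]
[0.3, -0.1] [(0.3, array([400., 135.])), (0.4, array([407.,  84.])), (0.5, array([415.,  24.])), (0.6, array([423., -45.]))]
[0.6, -0.15] [(0.3, array([285.,  97.])), (0.4, array([284.,  52.])), (0.5, array([282.,   1.])), (0.6, array([279., -56.]))]
t [ 1.071 -0.595  0.141] w [-0.     0.     0.213]
```

```bash
python3 -m crank '[{"tx":0.7,"ty":-0.39,"wz":0.213,"gripper":0.32},{"tx":0.7,"ty":-0.39,"wz":0.213,"gripper":0.32},{"tx":0.7,"ty":-0.39,"wz":0.213,"gripper":0.32},{"tx":0.7,"ty":-0.39,"wz":0.213,"gripper":0.32},{"tx":0.7,"ty":-0.39,"wz":0.213,"gripper":0.32},{"tx":0.7,"ty":-0.39,"wz":0.213,"gripper":0.32},{"tx":0.7,"ty":-0.39,"wz":0.213,"gripper":0.32},{"tx":0.7,"ty":-0.39,"wz":0.213,"gripper":0.32},{"tx":0.7,"ty":-0.39,"wz":0.213,"gripper":0.32},{"tx":0.7,"ty":-0.39,"wz":0.213,"gripper":0.32}]'; python3 -c "
from h import *
st();rows([.584,-.151,.13],-.11)"
```

```text
0.25 p [ 0.1282 -0.5603  0.2301] rack [-0.5185 -0.3997  0.2301] rv [-3.121 -0.352 -0.   ] F [-0.2  0.4 -0.3] open 93.9 grip 0.0 j [-1.47  0.28  1.51  0.    1.36 -0.12]
t [ 1.071 -0.595  0.201] w [-0.     0.     0.213]schema error: expected keys tx, ty, tz, wx, wy, wz, gripper
```

```bash
python3 -m crank '[{"tx":0.7,"ty":-0.39,"tz":0,"wx":0,"wy":0,"wz":0.213,"gripper":0.32},{"tx":0.7,"ty":-0.39,"tz":0,"wx":0,"wy":0,"wz":0.213,"gripper":0.32},{"tx":0.7,"ty":-0.39,"tz":0,"wx":0,"wy":0,"wz":0.213,"gripper":0.32},{"tx":0.7,"ty":-0.39,"tz":0,"wx":0,"wy":0,"wz":0.213,"gripper":0.32},{"tx":0.7,"ty":-0.39,"tz":0,"wx":0,"wy":0,"wz":0.213,"gripper":0.32},{"tx":0.7,"ty":-0.39,"tz":0,"wx":0,"wy":0,"wz":0.213,"gripper":0.32},{"tx":0.7,"ty":-0.39,"tz":0,"wx":0,"wy":0,"wz":0.213,"gripper":0.32},{"tx":0.7,"ty":-0.39,"tz":0,"wx":0,"wy":0,"wz":0.213,"gripper":0.32},{"tx":0.7,"ty":-0.39,"tz":0,"wx":0,"wy":0,"wz":0.213,"gripper":0.32},{"tx":0.7,"ty":-0.39,"tz":0,"wx":0,"wy":0,"wz":0.213,"gripper":0.32}]'; python3 -c "
from h import *
st();rows([.584,-.151,.13],-.11)"
```

```text
time_s: 1.08
ee_pos: [0.428, -0.2896, 0.2306]
eef_rot: [-3.136, 0.169, -0.002]
ft_force: [0.3, -0.1, -0.5]
opening: 0.658
grip_force: 0.0
1.08 p [ 0.428  -0.2896  0.2306] rack [-0.2349 -0.112   0.2306] rv [-3.136e+00  1.690e-01 -2.000e-03] F [ 0.3 -0.1 -0.5] open 61.9 grip 0.0 j [-0.73  0.19  1.62  0.    1.33  0.95]
t [ 0.28  -0.309  0.202] w [-0.001 -0.001  0.001]
```

```bash
python3 -m crank '[{"tx":0.28,"ty":-0.309,"tz":0.2,"wx":0,"wy":0,"wz":0,"gripper":0.32},{"tx":0.28,"ty":-0.309,"tz":0.2,"wx":0,"wy":0,"wz":0,"gripper":0.32},{"tx":0.28,"ty":-0.309,"tz":0.2,"wx":0,"wy":0,"wz":0,"gripper":0.32},{"tx":0.28,"ty":-0.309,"tz":0.2,"wx":0,"wy":0,"wz":0,"gripper":0.32},{"tx":0.28,"ty":-0.309,"tz":0.2,"wx":0,"wy":0,"wz":0,"gripper":0.32},{"tx":0.28,"ty":-0.309,"tz":0.2,"wx":0,"wy":0,"wz":0,"gripper":0.32},{"tx":0.28,"ty":-0.309,"tz":0.2,"wx":0,"wy":0,"wz":0,"gripper":0.32},{"tx":0.28,"ty":-0.309,"tz":0.2,"wx":0,"wy":0,"wz":0,"gripper":0.32}]'; python3 -c "
from h import *
st();rows([.584,-.151,.038],-.11)
c=camera('side');a=c['pixels'][60:260,200:440,::-1];cv2.imwrite('pics/s2.png',cv2.resize(a,None,fx=3,fy=3,interpolation=cv2.INTER_CUBIC))
print(proj(c,[.587,-.151,.031]))"
```

```text
time_s: 1.75
ee_pos: [0.5819, -0.1533, 0.1294]
eef_rot: [-3.137, 0.168, 0.004]
ft_force: [-0.6, -0.8, 1.0]
opening: 0.659
grip_force: 0.0
1.75 p [ 0.5819 -0.1533  0.1294] rack [-0.0892  0.033   0.1294] rv [-3.137  0.168  0.004] F [-0.6 -0.8  1. ] open 62.0 grip 0.0 j [-0.37  0.39  1.6  -0.    1.16  1.31]
t [ 0.004 -0.005  0.183] w [0.    0.002 0.002]
[[293.54799296 195.62193509]]
```

View pics/s2.png

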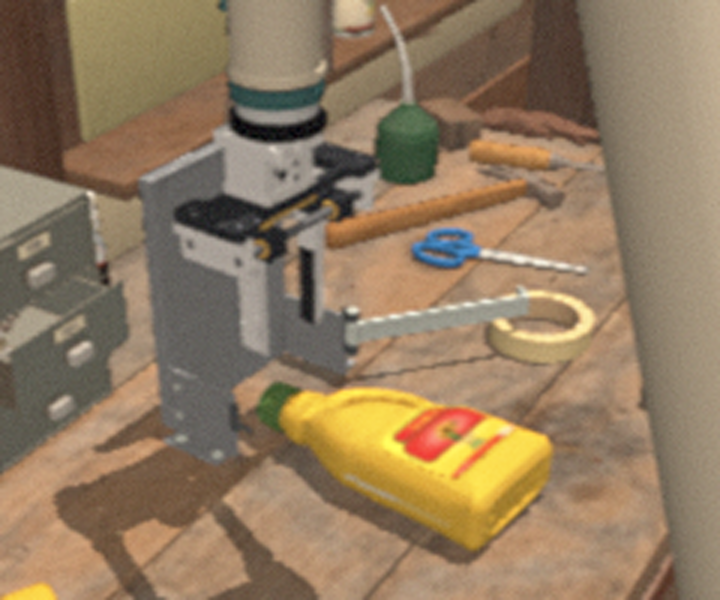

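The fingers straddle the cap at (278,405) in the crop, inside the left cheek. I'll descend and grip.

```bash
python3 -m crank '[{"tx":0.004,"ty":-0.005,"tz":0.08,"wx":0,"wy":0,"wz":0,"gripper":0.32},{"tx":0.004,"ty":-0.005,"tz":0.13,"wx":0,"wy":0,"wz":0,"gripper":0.32},{"tx":0.004,"ty":-0.005,"tz":0.16,"wx":0,"wy":0,"wz":0,"gripper":0.32},{"tx":0.004,"ty":-0.005,"tz":0.183,"wx":0,"wy":0,"wz":0,"gripper":0.32},{"tx":0.004,"ty":-0.005,"tz":0.183,"wx":0,"wy":0,"wz":0,"gripper":0.32},{"tx":0.004,"ty":-0.005,"tz":0.183,"wx":0,"wy":0,"wz":0,"gripper":-0.3},{"tx":0.004,"ty":-0.005,"tz":0.183,"wx":0,"wy":0,"wz":0,"gripper":-0.3},{"tx":0.004,"ty":-0.005,"tz":0.183,"wx":0,"wy":0,"wz":0,"gripper":-0.3},{"tx":0.004,"ty":-0.005,"tz":0.183,"wx":0,"wy":0,"wz":0,"gripper":-0.3},{"tx":0.004,"ty":-0.005,"tz":0.183,"wx":0,"wy":0,"wz":0,"gripper":-0.3}]' 20; python3 -c "
from h import *
st()"
```

```text
time_s: 2.63
ee_pos: [0.5854, -0.1522, 0.0403]
eef_rot: [3.136, -0.173, 0.005]
ft_force: [1.3, 0.4, 2.5]
opening: 0.439
grip_force: 20.0
2.63 p [ 0.5854 -0.1522  0.0403] rack [-0.0857  0.0342  0.0403] rv [ 3.136 -0.173  0.005] F [1.3 0.4 2.5] open 41.3 grip 20.0 j [-0.37  0.48  1.7   0.    0.96  1.31]
```

```bash
python3 -m crank '[{"tx":-0.006,"ty":0,"tz":-0.038,"wx":0,"wy":0,"wz":0,"gripper":-0.3},{"tx":-0.016,"ty":0,"tz":-0.076,"wx":0,"wy":0,"wz":0,"gripper":-0.3},{"tx":-0.027,"ty":0,"tz":-0.113,"wx":0,"wy":0,"wz":0,"gripper":-0.3},{"tx":-0.04,"ty":0,"tz":-0.15,"wx":0,"wy":0,"wz":0,"gripper":-0.3},{"tx":-0.057,"ty":0,"tz":-0.182,"wx":0,"wy":0,"wz":0,"gripper":-0.3},{"tx":-0.076,"ty":0,"tz":-0.214,"wx":0,"wy":0,"wz":0,"gripper":-0.3},{"tx":-0.076,"ty":0,"tz":-0.214,"wx":0,"wy":0,"wz":0,"gripper":-0.3}]'; python3 -c "
from h import *
st()"
```

```text
time_s: 3.22
ee_pos: [0.5447, -0.1473, 0.148]
eef_rot: [3.136, -0.172, -0.001]
ft_force: [-1.7, 0.5, -4.0]
opening: 0.44
grip_force: 19.9
3.22 p [ 0.5447 -0.1473  0.148 ] rack [-0.1267  0.0368  0.148 ] rv [ 3.136e+00 -1.720e-01 -1.000e-03] F [-1.7  0.5 -4. ] open 41.4 grip 19.9 j [-0.39  0.32  1.66 -0.    1.17  1.29]
```

```bash
python3 -m crank '[{"tx":-0.02,"ty":0,"tz":-0.028,"wx":0,"wy":0,"wz":0,"gripper":-0.3},{"tx":-0.044,"ty":0,"tz":-0.054,"wx":0,"wy":0,"wz":0,"gripper":-0.3},{"tx":-0.068,"ty":0,"tz":-0.078,"wx":0,"wy":0,"wz":0,"gripper":-0.3},{"tx":-0.09,"ty":0,"tz":-0.098,"wx":0,"wy":0,"wz":0,"gripper":-0.3},{"tx":-0.11,"ty":0,"tz":-0.115,"wx":0,"wy":0,"wz":0,"gripper":-0.3},{"tx":-0.13,"ty":0,"tz":-0.131,"wx":0,"wy":0,"wz":0,"gripper":-0.3},{"tx":-0.13,"ty":0,"tz":-0.131,"wx":0,"wy":0,"wz":0,"gripper":-0.3}]'; python3 -c "
from h import *
st()
c=camera('side');a=c['pixels'][60:260,200:440,::-1];cv2.imwrite('pics/s3.png',cv2.resize(a,None,fx=3,fy=3,interpolation=cv2.INTER_CUBIC))
p=planar(RK,[-.035,.021,.213])[0]; print(p); rows(p,-.058)"
```

```text
time_s: 3.8
ee_pos: [0.4803, -0.1404, 0.2125]
eef_rot: [3.136, -0.173, 0.0]
ft_force: [-1.8, -0.6, -6.2]
opening: 0.44
grip_force: 20.2
3.8 p [ 0.4803 -0.1404  0.2125] rack [-0.1913  0.04    0.2125] rv [ 3.136 -0.173  0.   ] F [-1.8 -0.6 -6.2] open 41.4 grip 20.2 j [-0.42  0.17  1.69 -0.    1.28  1.26]
[ 0.63527617 -0.16840645  0.213     ]
t [ 0.312  0.021 -0.002] w [ 0.    -0.001 -0.033]
```

View pics/s3.png

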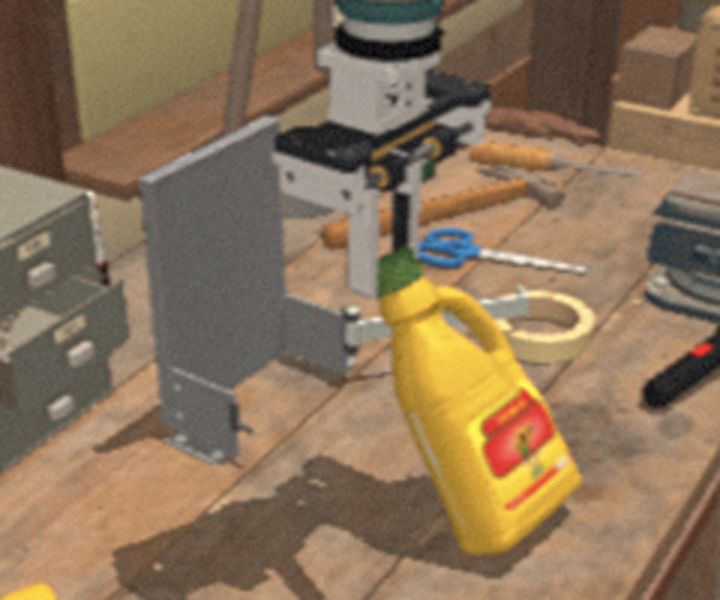

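The jug stands tilted at about 60°, with its cap (400,265) in the jaws and its lowest foot corner near (475,552). I'll check that the foot is on the bench.

```bash
python3 - <<'E'
from h import *
S=camera("side")
s=lambda x,y:np.array([200+x/3,60+y/3])
st()
for uv in((475,553),(578,482),(462,538)):
  for z in(0,.01): print(uv,z,rk(onplane(S,s(*uv),z)).round(3))
# model jug: cap at grasp; pitch fitted. points: foot corners
g=rk(read_state()["ee_pos"]); g[2]-=.006
for th in(55,60,65):
  for dy in(0,-.05):
    a=np.radians(th); ex=np.array([np.sin(a),0,-np.cos(a)]); ez=np.array([np.cos(a),0,np.sin(a)])
    ex=R.from_euler('z',dy).apply(ex);ez=R.from_euler('z',dy).apply(ez);ey=np.cross(ez,ex)
    o=g-.231*ez-.021*ey
    P=[o+ex*x+ey*y for x,y in((.019,.052),(-.019,.052),(.019,-.052),(-.019,-.052))]
    print(th,dy,"o",o.round(3),"lowz",round(P[0][2],4),((proj(S,planar(RK,P))-[200,60])*3).round(0).tolist())
E
```

```text
3.9 p [ 0.4819 -0.1407  0.2116] rack [-0.1897  0.0398  0.2116] rv [ 3.137e+00 -1.730e-01  2.000e-03] F [-0.6  1.  -4.7] open 41.2 grip 19.9 j [-0.42  0.18  1.69  0.    1.28  1.26]
(475, 553) 0 [-0.307  0.08 ]
(475, 553) 0.01 [-0.312  0.091]
(578, 482) 0 [-0.334 -0.051]
(578, 482) 0.01 [-0.339 -0.039]
(462, 538) 0 [-0.289  0.069]
(462, 538) 0.01 [-0.295  0.08 ]
55 0 o [-0.322  0.019  0.016] lowz 0.0055 [[481.0, 541.0], [517.0, 534.0], [540.0, 477.0], [576.0, 468.0]]
55 -0.05 o [-0.323  0.025  0.016] lowz 0.0055 [[475.0, 545.0], [511.0, 538.0], [541.0, 481.0], [576.0, 474.0]]
60 0 o [-0.305  0.019  0.006] lowz -0.0039 [[460.0, 542.0], [498.0, 539.0], [521.0, 478.0], [557.0, 473.0]]
60 -0.05 o [-0.306  0.025  0.006] lowz -0.0039 [[455.0, 545.0], [492.0, 543.0], [522.0, 483.0], [558.0, 479.0]]
65 0 o [-0.287  0.019 -0.004] lowz -0.0118 [[440.0, 542.0], [478.0, 542.0], [501.0, 478.0], [538.0, 477.0]]
65 -0.05 o [-0.288  0.024 -0.004] lowz -0.0118 [[436.0, 543.0], [473.0, 545.0], [502.0, 482.0], [539.0, 482.0]]
```

```bash
python3 -m crank '[{"tx":0.02,"ty":0.004,"tz":-0.01,"wx":0,"wy":0,"wz":0,"gripper":-0.3},{"tx":0.05,"ty":0.01,"tz":-0.01,"wx":0,"wy":0,"wz":-0.01,"gripper":-0.3},{"tx":0.08,"ty":0.015,"tz":-0.01,"wx":0,"wy":0,"wz":-0.02,"gripper":-0.3},{"tx":0.11,"ty":0.02,"tz":-0.01,"wx":0,"wy":0,"wz":-0.033,"gripper":-0.3},{"tx":0.14,"ty":0.025,"tz":-0.01,"wx":0,"wy":0,"wz":-0.033,"gripper":-0.3},{"tx":0.17,"ty":0.03,"tz":-0.01,"wx":0,"wy":0,"wz":-0.033,"gripper":-0.3},{"tx":0.2,"ty":0.032,"tz":-0.01,"wx":0,"wy":0,"wz":-0.033,"gripper":-0.3},{"tx":0.23,"ty":0.032,"tz":-0.01,"wx":0,"wy":0,"wz":-0.033,"gripper":-0.3},{"tx":0.26,"ty":0.03,"tz":-0.01,"wx":0,"wy":0,"wz":-0.033,"gripper":-0.3},{"tx":0.29,"ty":0.025,"tz":-0.01,"wx":0,"wy":0,"wz":-0.033,"gripper":-0.3},{"tx":0.305,"ty":0.022,"tz":-0.01,"wx":0,"wy":0,"wz":-0.033,"gripper":-0.3},{"tx":0.305,"ty":0.022,"tz":-0.01,"wx":0,"wy":0,"wz":-0.033,"gripper":-0.3}]' 14; python3 -c "
from h import *
st()
c=camera('side');a=c['pixels'][60:260,200:440,::-1];cv2.imwrite('pics/s4.png',cv2.resize(a,None,fx=3,fy=3,interpolation=cv2.INTER_CUBIC))
"
```

```text
time_s: 4.9
ee_pos: [0.6345, -0.1683, 0.2152]
eef_rot: [-3.14, 0.09, -0.001]
ft_force: [0.5, 0.0, -2.3]
opening: 0.438
grip_force: 14.1
4.9 p [ 0.6345 -0.1683  0.2152] rack [-0.0358  0.0211  0.2152] rv [-3.14e+00  9.00e-02 -1.00e-03] F [ 0.5  0.  -2.3] open 41.2 grip 14.1 j [-0.37  0.41  1.34  0.    1.39  1.26]
```

View pics/s4.png

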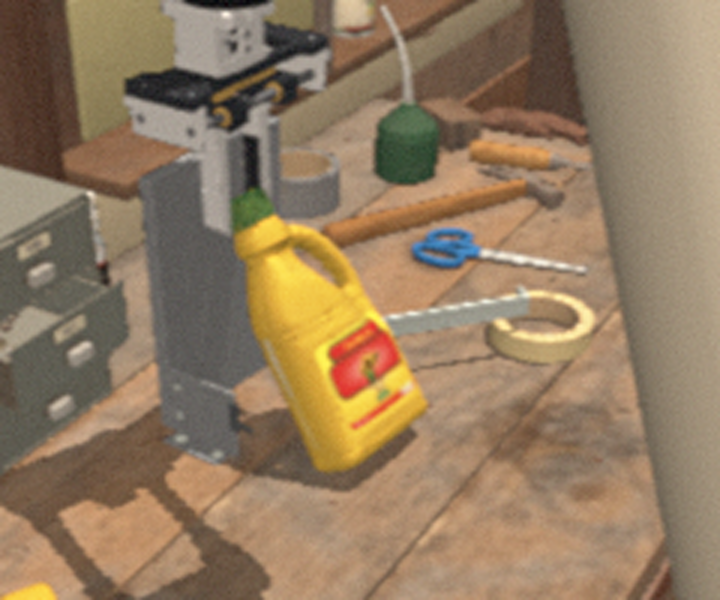

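The jug has been dragged forward, still at about 60° with its foot on the bench near (330,468). I'll creep it onto the panel.

```bash
python3 -m crank '[{"tx":0.01,"ty":0,"tz":0,"wx":0,"wy":0,"wz":0,"gripper":-0.3},{"tx":0.018,"ty":0,"tz":0,"wx":0,"wy":0,"wz":0,"gripper":-0.3},{"tx":0.023,"ty":0,"tz":0,"wx":0,"wy":0,"wz":0,"gripper":-0.3},{"tx":0.026,"ty":0,"tz":0,"wx":0,"wy":0,"wz":0,"gripper":-0.3},{"tx":0.026,"ty":0,"tz":0,"wx":0,"wy":0,"wz":0,"gripper":-0.3}]'; python3 - <<'E'
from h import *
st()
S=camera("side")
g=rk(read_state()["ee_pos"]); g[2]-=.006
s=lambda x,y:np.array([200+x/3,60+y/3])
for uv in((325,468),(427,408)): print(rk(onplane(S,s(*uv),.003)).round(3))
for th in(58,62):
    a=np.radians(th); ex=np.array([np.sin(a),0,-np.cos(a)]); ez=np.array([np.cos(a),0,np.sin(a)])
    o=np.array([-.0358,.0211,.2092])-.231*ez-[0,.021,0]
    P=[o+ex*x+[0,y,0] for x,y in((.019,.052),(-.019,.052),(.019,-.052),(-.019,-.052))]
    print(th,"o",o.round(3),"lowz",round(P[0][2],4),((proj(S,planar(RK,P))-[200,60])*3).round(0).tolist())
E
```

```text
time_s: 5.37
ee_pos: [0.6452, -0.1691, 0.2164]
eef_rot: [-3.14, 0.091, 0.0]
ft_force: [-0.9, -1.0, -5.5]
opening: 0.435
grip_force: 14.4
5.37 p [ 0.6452 -0.1691  0.2164] rack [-0.025   0.0209  0.2164] rv [-3.14   0.091  0.   ] F [-0.9 -1.  -5.5] open 40.9 grip 14.4 j [-0.36  0.42  1.31 -0.    1.4   1.27]
[-0.146  0.057]
[-0.171 -0.072]
58 o [-0.158  0.     0.013] lowz 0.0032 [[324.0, 463.0], [355.0, 457.0], [389.0, 408.0], [420.0, 401.0]]
62 o [-0.144  0.     0.005] lowz -0.0037 [[310.0, 464.0], [342.0, 460.0], [375.0, 409.0], [407.0, 405.0]]
```

```bash
python3 -m crank '[{"tx":0.006,"ty":0,"tz":0,"wx":0,"wy":0,"wz":0,"gripper":-0.3},{"tx":0.01,"ty":0,"tz":0,"wx":0,"wy":0,"wz":0,"gripper":-0.3},{"tx":0.01,"ty":0,"tz":0,"wx":0,"wy":0,"wz":0,"gripper":-0.3}]'; python3 -c "
from h import *
st()"
```

```text
time_s: 5.67
ee_pos: [0.6507, -0.1694, 0.2165]
eef_rot: [3.14, -0.091, 0.001]
ft_force: [0.2, 0.9, -5.0]
opening: 0.439
grip_force: 14.5
5.67 p [ 0.6507 -0.1694  0.2165] rack [-0.0195  0.0209  0.2165] rv [ 3.14e+00 -9.10e-02  1.00e-03] F [ 0.2  0.9 -5. ] open 41.3 grip 14.5 j [-0.36  0.43  1.3   0.    1.41  1.27]
```

```bash
python3 -m crank '[{"tx":0.005,"ty":0,"tz":0,"wx":0,"wy":0,"wz":0,"gripper":-0.3},{"tx":0.01,"ty":0,"tz":0,"wx":0,"wy":0,"wz":0,"gripper":-0.3},{"tx":0.01,"ty":0,"tz":0,"wx":0,"wy":0,"wz":0,"gripper":-0.3}]'; python3 -c "
from h import *
st()
c=camera('side');a=c['pixels'][60:260,200:440,::-1];cv2.imwrite('pics/s5.png',cv2.resize(a,None,fx=3,fy=3,interpolation=cv2.INTER_CUBIC))"
```

```text
time_s: 5.92
ee_pos: [0.6559, -0.1697, 0.2164]
eef_rot: [3.14, -0.091, 0.001]
ft_force: [-1.3, -0.3, -4.7]
opening: 0.435
grip_force: 14.4
5.92 p [ 0.6559 -0.1697  0.2164] rack [-0.0144  0.0209  0.2164] rv [ 3.14e+00 -9.10e-02  1.00e-03] F [-1.3 -0.3 -4.7] open 40.9 grip 14.4 j [-0.36  0.44  1.29  0.    1.41  1.27]
```

View pics/s5.png

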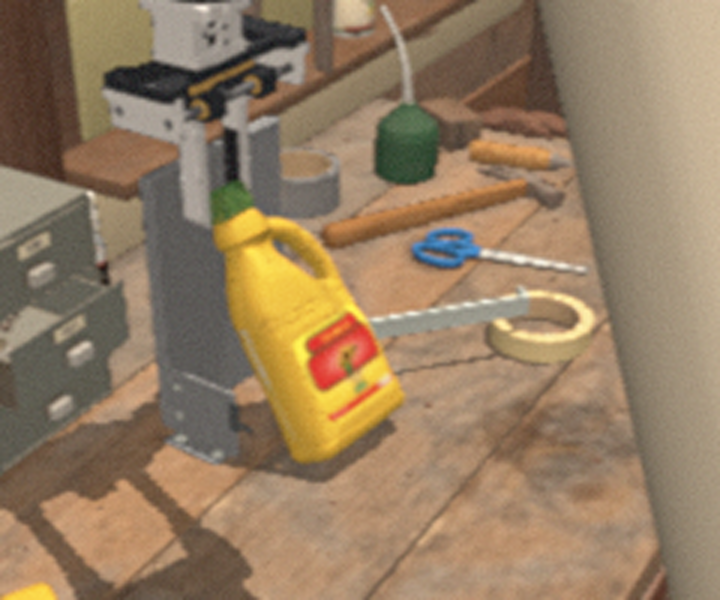

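The cap is at (235,205) in the crop, close to the panel but with no contact force yet. The foot's near corner is at (300,462). I'll creep on.

```bash
python3 -m crank '[{"tx":0.005,"ty":0,"tz":0,"wx":0,"wy":0,"wz":0,"gripper":-0.3},{"tx":0.009,"ty":0,"tz":0,"wx":0,"wy":0,"wz":0,"gripper":-0.3},{"tx":0.009,"ty":0,"tz":0,"wx":0,"wy":0,"wz":0,"gripper":-0.3}]'; python3 - <<'E'
from h import *
st()
S=camera("side")
s=lambda x,y:np.array([200+x/3,60+y/3])
for uv in((300,462),(405,400)): print(rk(onplane(S,s(*uv),.003)).round(3))
# project panel corners with the present rack estimate, in s5 crop px
print(((proj(S,planar(RK,[[0,.084,.24],[0,-.084,.24],[0,.084,0],[0,-.084,0]]))-[200,60])*3).round(0))
print(((proj(S,planar(RK,[[-.0144,.0209,.2104],[-.0144,.0209,.19]]))-[200,60])*3).round(0))
E
```

```text
time_s: 6.22
ee_pos: [0.6574, -0.1697, 0.2163]
eef_rot: [-3.14, 0.091, 0.009]
ft_force: [-6.1, 0.3, -2.7]
opening: 0.439
grip_force: 14.2
6.22 p [ 0.6574 -0.1697  0.2163] rack [-0.0129  0.0209  0.2163] rv [-3.14   0.091  0.009] F [-6.1  0.3 -2.7] open 41.2 grip 14.2 j [-0.35  0.44  1.28 -0.    1.42  1.27]
[-0.124  0.062]
[-0.147 -0.072]
[[152. 182.]
 [278. 117.]
 [174. 431.]
 [285. 351.]]
[[218. 193.]
 [219. 216.]]
```

```bash
python3 -m crank '[{"tx":0,"ty":0,"tz":0.006,"wx":0,"wy":0,"wz":0,"gripper":-0.05},{"tx":0,"ty":0,"tz":0.006,"wx":0,"wy":0,"wz":0,"gripper":0.2},{"tx":0,"ty":0,"tz":0.006,"wx":0,"wy":0,"wz":0,"gripper":0.5},{"tx":0,"ty":0,"tz":0.0,"wx":0,"wy":0,"wz":0,"gripper":0.5},{"tx":0,"ty":0,"tz":-0.04,"wx":0,"wy":0,"wz":0,"gripper":0.5},{"tx":0,"ty":0,"tz":-0.1,"wx":0,"wy":0,"wz":0,"gripper":0.5},{"tx":0,"ty":0,"tz":-0.16,"wx":0,"wy":0,"wz":0,"gripper":0.5},{"tx":-0.02,"ty":0,"tz":-0.2,"wx":0,"wy":0,"wz":0,"gripper":0.5}]'; python3 -c "
from h import *
st()
c=camera('side');a=c['pixels'][60:260,200:440,::-1];cv2.imwrite('pics/s6.png',cv2.resize(a,None,fx=3,fy=3,interpolation=cv2.INTER_CUBIC))"
```

```text
time_s: 6.93
ee_pos: [0.6521, -0.1698, 0.3198]
eef_rot: [3.139, -0.09, 0.01]
ft_force: [1.1, 0.4, -0.6]
opening: 0.747
grip_force: 0.0
6.93 p [ 0.6521 -0.1698  0.3198] rack [-0.0181  0.0206  0.3198] rv [ 3.139 -0.09   0.01 ] F [ 1.1  0.4 -0.6] open 70.2 grip 0.0 j [-0.36  0.4   1.11  0.    1.63  1.27]
```

View pics/s6.png

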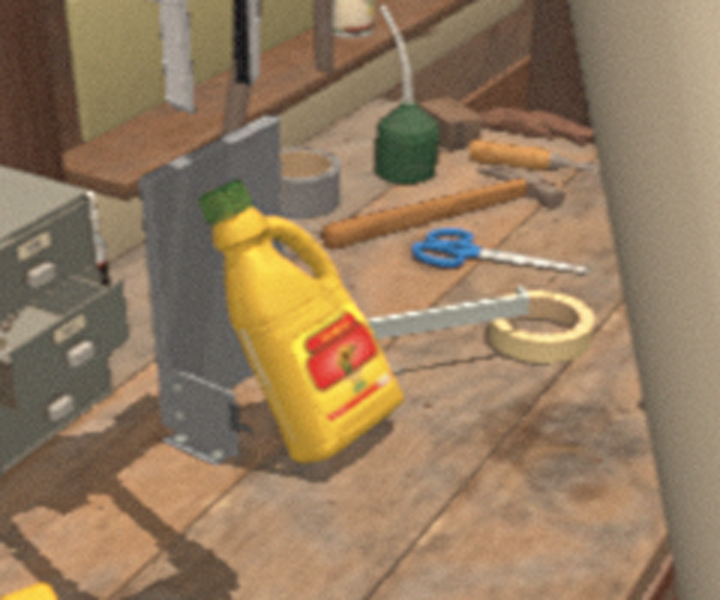

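The jug leans steadily by itself: its cap (225,200) is against the panel and its foot is on the bench at (300,460). I'll move back and tilt for the push.

```bash
python3 -c "
from h import *
rows(planar(RK,[-.28,.003,.2])[0],-.058,.61)"
```

```text
t [-0.524  0.033  0.244] w [0.002 0.382 0.001]
```

```bash
python3 -m crank '[{"tx":-0.08,"ty":0.005,"tz":0.02,"wx":0,"wy":0,"wz":0,"gripper":0.28},{"tx":-0.16,"ty":0.01,"tz":0.06,"wx":0,"wy":0,"wz":0,"gripper":0.28},{"tx":-0.24,"ty":0.015,"tz":0.1,"wx":0,"wy":0.08,"wz":0,"gripper":0.28},{"tx":-0.32,"ty":0.02,"tz":0.14,"wx":0,"wy":0.16,"wz":0,"gripper":0.28},{"tx":-0.39,"ty":0.025,"tz":0.18,"wx":0,"wy":0.24,"wz":0,"gripper":0.28},{"tx":-0.46,"ty":0.03,"tz":0.21,"wx":0,"wy":0.32,"wz":0,"gripper":0.28},{"tx":-0.524,"ty":0.033,"tz":0.244,"wx":0,"wy":0.382,"wz":0,"gripper":0.28},{"tx":-0.524,"ty":0.033,"tz":0.244,"wx":0,"wy":0.382,"wz":0,"gripper":0.28},{"tx":-0.524,"ty":0.033,"tz":0.244,"wx":0,"wy":0.382,"wz":0,"gripper":0.28}]'; python3 -c "
from h import *
st()
rows(planar(RK,[-.23,.003,.052])[0],-.058,.61)"
```

```text
time_s: 7.73
ee_pos: [0.3856, -0.1703, 0.194]
eef_rot: [2.979, -0.087, 0.926]
ft_force: [-0.3, -0.5, 0.1]
opening: 0.641
grip_force: 0.0
7.73 p [ 0.3856 -0.1703  0.194 ] rack [-0.2842  0.0047  0.194 ] rv [ 2.979 -0.087  0.926] F [-0.3 -0.5  0.1] open 60.3 grip 0.0 j [-1.02 -0.17  2.26  0.7   0.8   0.18]
t [-0.072  0.002  0.295] w [0.002 0.005 0.   ]
```

```bash
python3 -m crank '[{"tx":-0.018,"ty":0,"tz":0.07,"wx":0,"wy":0.003,"wz":0,"gripper":0.28},{"tx":-0.036,"ty":0,"tz":0.14,"wx":0,"wy":0.003,"wz":0,"gripper":0.28},{"tx":-0.054,"ty":0,"tz":0.21,"wx":0,"wy":0.003,"wz":0,"gripper":0.28},{"tx":-0.065,"ty":0.002,"tz":0.27,"wx":0,"wy":0.003,"wz":0,"gripper":0.28},{"tx":-0.072,"ty":0.002,"tz":0.295,"wx":0,"wy":0.003,"wz":0,"gripper":0.28},{"tx":-0.072,"ty":0.002,"tz":0.295,"wx":0,"wy":0.003,"wz":0,"gripper":0.28}]'; python3 -c "
from h import *
st()
rows(planar(RK,[-.13,.003,.052])[0],-.058,.61)
rows(planar(RK,[-.09,.003,.052])[0],-.058,.61)
c=camera('side');a=c['pixels'][60:260,200:440,::-1];cv2.imwrite('pics/s7.png',cv2.resize(a,None,fx=3,fy=3,interpolation=cv2.INTER_CUBIC))"
```

```text
time_s: 8.23
ee_pos: [0.44, -0.1745, 0.049]
eef_rot: [2.987, -0.092, 0.923]
ft_force: [-0.4, 0.2, -0.4]
opening: 0.637
grip_force: 0.0
8.23 p [ 0.44   -0.1745  0.049 ] rack [-0.2296  0.0036  0.049 ] rv [ 2.987 -0.092  0.923] F [-0.4  0.2 -0.4] open 59.9 grip 0.0 j [-0.85  0.22  2.44  1.49  0.42 -0.6 ]
t [0.168 0.001 0.107] w [-0.001  0.007 -0.003]
t [0.234 0.001 0.152] w [-0.001  0.007 -0.003]
```

View pics/s7.png

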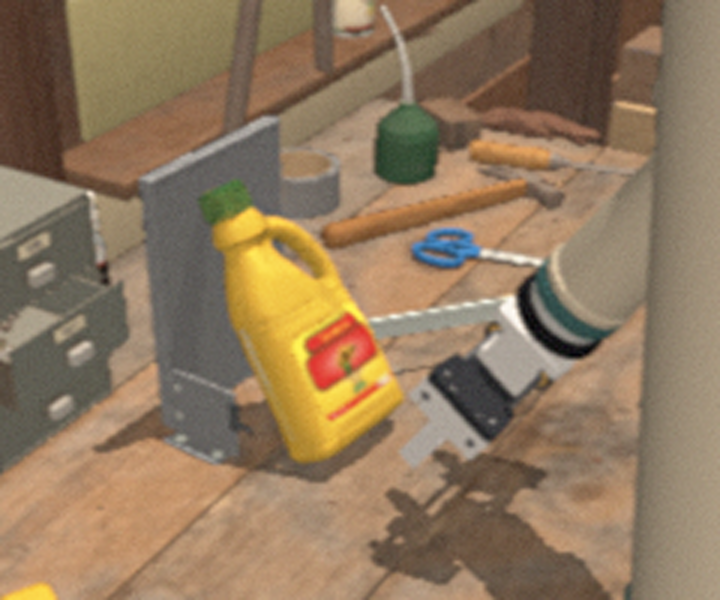

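The fingers (410,455) stand behind the foot with the tool tilted. I'll push in, watching the force.

```bash
python3 -m crank '[{"tx":0.017,"ty":0,"tz":0.011,"wx":0,"wy":0.005,"wz":0,"gripper":0.28},{"tx":0.034,"ty":0,"tz":0.022,"wx":0,"wy":0.005,"wz":0,"gripper":0.28},{"tx":0.051,"ty":0,"tz":0.033,"wx":0,"wy":0.005,"wz":0,"gripper":0.28},{"tx":0.068,"ty":0,"tz":0.044,"wx":0,"wy":0.005,"wz":0,"gripper":0.28},{"tx":0.085,"ty":0,"tz":0.055,"wx":0,"wy":0.005,"wz":0,"gripper":0.28},{"tx":0.102,"ty":0,"tz":0.065,"wx":0,"wy":0.005,"wz":0,"gripper":0.28},{"tx":0.119,"ty":0,"tz":0.075,"wx":0,"wy":0.005,"wz":0,"gripper":0.28}]'; python3 -c "
from h import *
st()
rows(planar(RK,[-.09,.003,.052])[0],-.058,.61)"
```

```text
time_s: 8.87
ee_pos: [0.5082, -0.179, 0.0554]
eef_rot: [2.976, -0.085, 0.935]
ft_force: [-8.8, -1.3, -2.1]
opening: 0.64
grip_force: 3.5
8.87 p [ 0.5082 -0.179   0.0554] rack [-0.1612  0.003   0.0554] rv [ 2.976 -0.085  0.935] F [-8.8 -1.3 -2.1] open 60.1 grip 3.5 j [-0.71  0.26  2.32  1.44  0.35 -0.42]
t [ 0.113 -0.     0.087] w [0.002 0.001 0.001]
```

```bash
python3 -m crank '[{"tx":0.016,"ty":0,"tz":0.012,"wx":0,"wy":0,"wz":0,"gripper":0.28},{"tx":0.032,"ty":0,"tz":0.024,"wx":0,"wy":0,"wz":0,"gripper":0.28},{"tx":0.048,"ty":0,"tz":0.036,"wx":0,"wy":0,"wz":0,"gripper":0.28},{"tx":0.064,"ty":0,"tz":0.048,"wx":0,"wy":0,"wz":0,"gripper":0.28}]'; python3 -c "
from h import *
st()
rows(planar(RK,[-.088,.003,.052])[0],-.058,.61)"
```

```text
time_s: 9.2
ee_pos: [0.5486, -0.1807, 0.0545]
eef_rot: [2.977, -0.084, 0.937]
ft_force: [-6.5, -0.1, -3.4]
opening: 0.638
grip_force: 2.4
9.2 p [ 0.5486 -0.1807  0.0545] rack [-0.1208  0.0037  0.0545] rv [ 2.977 -0.084  0.937] F [-6.5 -0.1 -3.4] open 59.9 grip 2.4 j [-0.64  0.3   2.25  1.39  0.33 -0.31]
t [0.051 0.002 0.042] w [ 0.001 -0.     0.001]
```

```bash
python3 -m crank '[{"tx":0.013,"ty":0,"tz":0.01,"wx":0,"wy":0,"wz":0,"gripper":0.28},{"tx":0.026,"ty":0.001,"tz":0.02,"wx":0,"wy":0,"wz":0,"gripper":0.28},{"tx":0.039,"ty":0.001,"tz":0.031,"wx":0,"wy":0,"wz":0,"gripper":0.28},{"tx":0.048,"ty":0.002,"tz":0.039,"wx":0,"wy":0,"wz":0,"gripper":0.28},{"tx":0.048,"ty":0.002,"tz":0.039,"wx":0,"wy":0,"wz":0,"gripper":0.28}]'; python3 -c "
from h import *
st()
rows(planar(RK,[-.084,.003,.052])[0],-.058,.61)"
```

```text
time_s: 9.62
ee_pos: [0.5817, -0.1838, 0.0526]
eef_rot: [2.977, -0.084, 0.942]
ft_force: [-3.9, 0.7, -1.7]
opening: 0.639
grip_force: 1.6
9.62 p [ 0.5817 -0.1838  0.0526] rack [-0.0876  0.0025  0.0526] rv [ 2.977 -0.084  0.942] F [-3.9  0.7 -1.7] open 60.0 grip 1.6 j [-0.6   0.34  2.19  1.34  0.31 -0.22]
t [ 0.005 -0.001  0.005] w [ 0.    -0.002  0.001]
```

```bash
python3 -m crank '[{"tx":0.004,"ty":0,"tz":0.003,"wx":0,"wy":0,"wz":0,"gripper":0.28},{"tx":0.008,"ty":0,"tz":0.006,"wx":0,"wy":0,"wz":0,"gripper":0.28},{"tx":0.008,"ty":0,"tz":0.006,"wx":0,"wy":0,"wz":0,"gripper":0.28},{"tx":0.008,"ty":0,"tz":0.006,"wx":0,"wy":0,"wz":0,"gripper":0.28}]'; python3 - <<'E'
from h import *
st()
# where is yellow in the side image
c=camera("side"); hsv=cv2.cvtColor(c["pixels"],cv2.COLOR_RGB2HSV)
def box(m):
    m=m.astype(np.uint8); m[:, :240]=0; m[:,420:]=0; m[:60]=0; m[260:]=0
    n,l,s,ce=cv2.connectedComponentsWithStats(m); k=1+np.argmax(s[1:,4]); return s[k],ce[k].round(1)
print("yellow",box((hsv[...,0]>18)&(hsv[...,0]<32)&(hsv[...,1]>190)&(hsv[...,2]>120)))
print("green",box((hsv[...,0]>40)&(hsv[...,0]<80)&(hsv[...,1]>130)))
for x in(-.032,-.040,-.05): print(x,"cap pred",proj(c,planar(RK,[[x,.021,.232]])).round(1), "front bottom L/R",proj(c,planar(RK,[[x-.03,.055,.01],[x-.03,-.055,.01]])).round(0).tolist())
E
```

```text
time_s: 9.95
ee_pos: [0.5857, -0.1839, 0.0518]
eef_rot: [2.978, -0.086, 0.941]
ft_force: [-4.4, 0.3, -2.2]
opening: 0.641
grip_force: 2.5
9.95 p [ 0.5857 -0.1839  0.0518] rack [-0.0836  0.0027  0.0518] rv [ 2.978 -0.086  0.941] F [-4.4  0.3 -2.2] open 60.3 grip 2.5 j [-0.6   0.35  2.18  1.33  0.31 -0.21]
yellow (array([280, 189,   5,   5,  10], dtype=int32), array([281.7, 191.6]))
green (array([281, 120,   1,   1,   1], dtype=int32), array([281., 120.]))
-0.032 cap pred [[277.7 118. ]] front bottom L/R [[283.0, 203.0], [306.0, 185.0]]
-0.04 cap pred [[280.3 118.8]] front bottom L/R [[285.0, 204.0], [309.0, 186.0]]
-0.05 cap pred [[283.6 119.7]] front bottom L/R [[288.0, 205.0], [312.0, 187.0]]
```

```bash
python3 -m crank '[{"tx":0.004,"ty":0,"tz":0.003,"wx":0,"wy":0,"wz":0,"gripper":0.28},{"tx":0.008,"ty":0,"tz":0.006,"wx":0,"wy":0,"wz":0,"gripper":0.28},{"tx":0.008,"ty":0,"tz":0.006,"wx":0,"wy":0,"wz":0,"gripper":0.28},{"tx":0.008,"ty":0,"tz":0.006,"wx":0,"wy":0,"wz":0,"gripper":0.28}]'; python3 - <<'E'
from h import *
st()
for n in("side","top"):
    c=camera(n); px=c["pixels"]
    for P in([-.032,.021,.243],[-.064,0,.1],[-.064,0,.13],[-.05,.05,.1],[-.04,.055,.05]):
        u,v=proj(c,planar(RK,[P]))[0].round().astype(int); print(n,P,(u,v),px[v,u])
E
```

```text
time_s: 10.33
ee_pos: [0.587, -0.1837, 0.0509]
eef_rot: [2.978, -0.087, 0.935]
ft_force: [-25.4, 0.4, 12.0]
opening: 0.643
grip_force: 12.4
10.33 p [ 0.587  -0.1837  0.0509] rack [-0.0823  0.0029  0.0509] rv [ 2.978 -0.087  0.935] F [-25.4   0.4  12. ] open 60.4 grip 12.4 j [-0.59  0.35  2.18  1.32  0.3  -0.19]
side [-0.032, 0.021, 0.243] (np.int64(278), np.int64(114)) [ 96 138  91]
side [-0.064, 0, 0.1] (np.int64(295), np.int64(165)) [69 69 67]
side [-0.064, 0, 0.13] (np.int64(294), np.int64(155)) [196 154  60]
side [-0.05, 0.05, 0.1] (np.int64(279), np.int64(172)) [180 139  48]
side [-0.04, 0.055, 0.05] (np.int64(275), np.int64(188)) [190 143  49]
top [-0.032, 0.021, 0.243] (np.int64(337), np.int64(138)) [ 88 126  82]
top [-0.064, 0, 0.1] (np.int64(340), np.int64(162)) [109  70  29]
top [-0.064, 0, 0.13] (np.int64(341), np.int64(160)) [136 106  27]
top [-0.05, 0.05, 0.1] (np.int64(322), np.int64(155)) [114  94  52]
top [-0.04, 0.055, 0.05] (np.int64(320), np.int64(155)) [109  85  33]
```

The force jumped to 25 N, and the cap and body colours appear where an upright jug would be, so the jug is flat against the panel. I'll back off.

```bash
python3 -m crank '[{"tx":-0.01,"ty":0,"tz":-0.007,"wx":0,"wy":0,"wz":0,"gripper":0.28},{"tx":-0.03,"ty":0,"tz":-0.02,"wx":0,"wy":0,"wz":0,"gripper":0.28},{"tx":-0.07,"ty":0,"tz":-0.05,"wx":0,"wy":0,"wz":0,"gripper":0.28},{"tx":-0.12,"ty":0,"tz":-0.085,"wx":0,"wy":0,"wz":0,"gripper":0.28},{"tx":-0.18,"ty":0,"tz":-0.13,"wx":0,"wy":0,"wz":0,"gripper":0},{"tx":-0.18,"ty":0,"tz":-0.2,"wx":0,"wy":0,"wz":0,"gripper":-0.5},{"tx":-0.15,"ty":0,"tz":-0.27,"wx":0,"wy":0,"wz":0,"gripper":-1},{"tx":-0.15,"ty":0,"tz":-0.27,"wx":0,"wy":0,"wz":0,"gripper":-1}]' 30; python3 - <<'E'
from h import *
st()
rows(planar(RK,[-.121,-.185,.2])[0],-.058)
# jug check without viewing: silhouette boxes and bar
for n in("side","top"):
    c=camera(n); hsv=cv2.cvtColor(c["pixels"],cv2.COLOR_RGB2HSV)
    for nm,lo,hi in(("yellow",(15,140,90),(34,255,255)),("green",(40,55,50),(75,255,200))):
        m=cv2.inRange(hsv,lo,hi); k=np.zeros_like(m)
        (u0,v0),(u1,v1)=((255,100),(330,220)) if n=="side" else ((300,120),(370,200)); k[v0:v1,u0:u1]=255; m&=k
        q=cv2.connectedComponentsWithStats(m); i=1+np.argmax(q[2][1:,4]); print(n,nm,q[2][i],q[3][i].round(1))
    print(n,"cap ctr pred",[proj(c,planar(RK,[[x,y,.232]]))[0].round(1) for x,y in((-.032,.021),(-.05,.021),(-.032,.031))])
    print(n,"body corners",proj(c,planar(RK,[[-.062,.055,.012],[-.062,-.055,.012],[-.062,.058,.12],[-.062,-.058,.12]])).round(0).tolist())
E
```

```text
time_s: 11.1
ee_pos: [0.4528, -0.1777, 0.1215]
eef_rot: [2.975, -0.09, 0.944]
ft_force: [1.5, -0.5, 0.4]
opening: 0.394
grip_force: 0.0
11.1 p [ 0.4528 -0.1777  0.1215] rack [-0.2167  0.0011  0.1215] rv [ 2.975 -0.09   0.944] F [ 1.5 -0.5  0.4] open 37.0 grip 0.0 j [-0.84  0.06  2.32  0.98  0.51 -0.02]
t [ 0.248  0.372 -0.017] w [ 0.001 -0.391 -0.002]
side yellow [ 263  126   40   76 1884] [280.5 160.3]
side green [267 113  17  15 223] [274.8 119.8]
side cap ctr pred [array([277.7, 118. ]), array([283.6, 119.7]), array([275.2, 119.4])]
side body corners [[283.0, 202.0], [306.0, 184.0], [280.0, 167.0], [307.0, 150.0]]
top yellow [316 154  41  13 351] [336.1 159.3]
top green [325 129  16  11 138] [332.6 134.7]
top cap ctr pred [array([336.4, 138.9]), array([335.8, 146.1]), array([332.4, 138.5])]
top body corners [[320.0, 165.0], [356.0, 168.0], [319.0, 158.0], [362.0, 162.0]]
```

The jug's cap and body match the upright pose, offset about +7 mm in y, well inside the cheeks. Next I'll go over to the bar's far side.

```bash
python3 -m crank '[{"tx":0.046,"ty":0.03,"tz":-0.065,"wx":0,"wy":-0.06,"wz":0,"gripper":-1},{"tx":0.09,"ty":0.08,"tz":-0.12,"wx":0,"wy":-0.13,"wz":0,"gripper":-1},{"tx":0.11,"ty":0.15,"tz":-0.12,"wx":0,"wy":-0.2,"wz":0,"gripper":-1},{"tx":0.14,"ty":0.22,"tz":-0.1,"wx":0,"wy":-0.27,"wz":0,"gripper":-1},{"tx":0.18,"ty":0.29,"tz":-0.07,"wx":0,"wy":-0.34,"wz":0,"gripper":-1},{"tx":0.22,"ty":0.35,"tz":-0.03,"wx":0,"wy":-0.391,"wz":0,"gripper":-1},{"tx":0.248,"ty":0.372,"tz":-0.017,"wx":0,"wy":-0.391,"wz":0,"gripper":-1},{"tx":0.248,"ty":0.372,"tz":-0.017,"wx":0,"wy":-0.391,"wz":0,"gripper":-1},{"tx":0.248,"ty":0.372,"tz":-0.017,"wx":0,"wy":-0.391,"wz":0,"gripper":-1}]'; python3 - <<'E'
from h import *
st()
d=lambda f:np.array([-np.sin(f),np.cos(f)]); n=lambda f:np.array([-np.cos(f),-np.sin(f)])
H=np.array([-.08,-.082])
for f,r,o in((2.45,.11,.032),):
    p=H+r*d(f)+o*n(f); print(p); rows(planar(RK,[*p,.06])[0],-.058)
E
```

```text
time_s: 11.95
ee_pos: [0.5441, -0.3709, 0.1947]
eef_rot: [-3.139, 0.087, -0.003]
ft_force: [-0.3, -0.1, -0.9]
opening: 0.01
grip_force: 0.0
11.95 p [ 0.5441 -0.3709  0.1947] rack [-0.1142 -0.1864  0.1947] rv [-3.139e+00  8.700e-02 -3.000e-03] F [-0.3 -0.1 -0.9] open 0.9 grip 0.0 j [-0.71  0.42  1.37  0.    1.35  0.92]
[-0.12550672 -0.18713391]
t [-0.023  0.002  0.269] w [-0.001 -0.001  0.002]
```

```bash
python3 -m crank '[{"tx":-0.018,"ty":0.002,"tz":0.07,"wx":0,"wy":0,"wz":0,"gripper":-1},{"tx":-0.018,"ty":0.002,"tz":0.13,"wx":0,"wy":0,"wz":0,"gripper":-1},{"tx":-0.018,"ty":0.002,"tz":0.17,"wx":0,"wy":0,"wz":0,"gripper":-1},{"tx":-0.018,"ty":0.002,"tz":0.21,"wx":0,"wy":0,"wz":0,"gripper":-1},{"tx":-0.018,"ty":0.002,"tz":0.25,"wx":0,"wy":0,"wz":0,"gripper":-1},{"tx":-0.018,"ty":0.002,"tz":0.269,"wx":0,"wy":0,"wz":0,"gripper":-1},{"tx":-0.018,"ty":0.002,"tz":0.269,"wx":0,"wy":0,"wz":0,"gripper":-1}]'; python3 - <<'E'
from h import *
st()
d=lambda f:np.array([-np.sin(f),np.cos(f)]); n=lambda f:np.array([-np.cos(f),-np.sin(f)])
H=np.array([-.08,-.082])
for f,r in((2.45,.11),(2.2,.11),(2.,.11),(1.8,.11),(1.6,.115),(1.4,.12),(1.2,.12),(1.,.125),(.9,.125)):
    p=H+r*d(f)+.016*n(f); print(f,p.round(3)); rows(planar(RK,[*p,.06])[0],-.058)
E
```

```text
time_s: 12.53
ee_pos: [0.5275, -0.3657, 0.0602]
eef_rot: [-3.135, 0.09, 0.008]
ft_force: [0.5, -0.2, -0.1]
opening: 0.003
grip_force: 0.0
12.53 p [ 0.5275 -0.3657  0.0602] rack [-0.1312 -0.1822  0.0602] rv [-3.135  0.09   0.008] F [ 0.5 -0.2 -0.1] open 0.3 grip 0.0 j [-0.72  0.51  1.59  0.    1.06  0.91]
2.45 [-0.138 -0.177]
t [-0.013 -0.011  0.001] w [-0.003  0.003  0.   ]
2.2 [-0.16 -0.16]
t [-0.057 -0.045  0.001] w [-0.003  0.003  0.   ]
2.0 [-0.173 -0.142]
t [-0.084 -0.08   0.001] w [-0.003  0.003  0.   ]
1.8 [-0.183 -0.123]
t [-0.104 -0.119  0.002] w [-0.003  0.003  0.   ]
1.6 [-0.194 -0.101]
t [-0.126 -0.162  0.002] w [-0.003  0.003  0.   ]
1.4 [-0.201 -0.077]
t [-0.139 -0.21   0.002] w [-0.003  0.003  0.   ]
1.2 [-0.198 -0.053]
t [-0.133 -0.258  0.003] w [-0.003  0.003  0.   ]
1.0 [-0.194 -0.028]
t [-0.125 -0.309  0.003] w [-0.003  0.003  0.   ]
0.9 [-0.188 -0.017]
t [-0.113 -0.331  0.003] w [-0.003  0.003  0.   ]
```

Descended without contact. Now I'll swing the bar along its arc.

```bash
python3 -m crank '[{"tx":-0.013,"ty":-0.011,"tz":0,"wx":0,"wy":0,"wz":0,"gripper":-1},{"tx":-0.035,"ty":-0.027,"tz":0,"wx":0,"wy":0,"wz":0,"gripper":-1},{"tx":-0.057,"ty":-0.045,"tz":0,"wx":0,"wy":0,"wz":0,"gripper":-1},{"tx":-0.072,"ty":-0.062,"tz":0,"wx":0,"wy":0,"wz":0,"gripper":-1},{"tx":-0.084,"ty":-0.08,"tz":0,"wx":0,"wy":0,"wz":0,"gripper":-1},{"tx":-0.095,"ty":-0.1,"tz":0,"wx":0,"wy":0,"wz":0,"gripper":-1},{"tx":-0.104,"ty":-0.119,"tz":0,"wx":0,"wy":0,"wz":0,"gripper":-1},{"tx":-0.116,"ty":-0.14,"tz":0,"wx":0,"wy":0,"wz":0,"gripper":-1},{"tx":-0.126,"ty":-0.162,"tz":0,"wx":0,"wy":0,"wz":0,"gripper":-1},{"tx":-0.134,"ty":-0.186,"tz":0,"wx":0,"wy":0,"wz":0,"gripper":-1},{"tx":-0.138,"ty":-0.21,"tz":0,"wx":0,"wy":0,"wz":0,"gripper":-1},{"tx":-0.138,"ty":-0.21,"tz":0,"wx":0,"wy":0,"wz":0,"gripper":-1}]'; python3 - <<'E'
from h import *
st()
d=lambda f:np.array([-np.sin(f),np.cos(f)]); n=lambda f:np.array([-np.cos(f),-np.sin(f)])
H=np.array([-.08,-.082])
for f,r in((1.2,.12),(1.,.12),(.8,.12),(.7,.12)):
    p=H+r*d(f)+.016*n(f); print(f,p.round(3)); rows(planar(RK,[*p,.06])[0],-.058)
E
```

```text
time_s: 13.53
ee_pos: [0.4649, -0.2561, 0.0626]
eef_rot: [-3.138, 0.089, 0.006]
ft_force: [0.7, -0.7, -0.3]
opening: 0.001
grip_force: 0.0
13.53 p [ 0.4649 -0.2561  0.0626] rack [-0.2    -0.0765  0.0626] rv [-3.138  0.089  0.006] F [ 0.7 -0.7 -0.3] open 0.1 grip 0.0 j [-0.63  0.36  1.84 -0.    0.94  0.99]
1.2 [-0.198 -0.053]
t [ 0.005 -0.046  0.005] w [-0.002  0.002  0.001]
1.0 [-0.19  -0.031]
t [ 0.021 -0.092  0.005] w [-0.002  0.002  0.001]
0.8 [-0.177 -0.01 ]
t [ 0.046 -0.133  0.005] w [-0.002  0.002  0.001]
0.7 [-0.17  -0.001]
t [ 0.061 -0.152  0.005] w [-0.002  0.002  0.001]
```

```bash
python3 -m crank '[{"tx":0.001,"ty":-0.023,"tz":0,"wx":0,"wy":0,"wz":0,"gripper":-1},{"tx":0.005,"ty":-0.046,"tz":0,"wx":0,"wy":0,"wz":0,"gripper":-1},{"tx":0.012,"ty":-0.07,"tz":0,"wx":0,"wy":0,"wz":0,"gripper":-1},{"tx":0.021,"ty":-0.092,"tz":0,"wx":0,"wy":0,"wz":0,"gripper":-1},{"tx":0.033,"ty":-0.113,"tz":0,"wx":0,"wy":0,"wz":0,"gripper":-1},{"tx":0.046,"ty":-0.133,"tz":0,"wx":0,"wy":0,"wz":0,"gripper":-1},{"tx":0.061,"ty":-0.152,"tz":0,"wx":0,"wy":0,"wz":0,"gripper":-1},{"tx":0.083,"ty":-0.173,"tz":0,"wx":0,"wy":0,"wz":0,"gripper":-1},{"tx":0.105,"ty":-0.19,"tz":0,"wx":0,"wy":0,"wz":0,"gripper":-1},{"tx":0.105,"ty":-0.19,"tz":0,"wx":0,"wy":0,"wz":0,"gripper":-1}]'; python3 - <<'E'
from h import *
st()
rows(planar(RK,[-.22,.01,.08])[0],-.058,.61)
E
```

```text
time_s: 14.37
ee_pos: [0.5269, -0.1661, 0.0629]
eef_rot: [-3.14, 0.088, -0.001]
ft_force: [0.3, -0.4, 0.2]
opening: 0.006
grip_force: 0.0
14.37 p [ 0.5269 -0.1661  0.0629] rack [-0.1433  0.017   0.0629] rv [-3.14e+00  8.80e-02 -1.00e-03] F [ 0.3 -0.4  0.2] open 0.5 grip 0.0 j [-0.43  0.39  1.8   0.    0.96  1.19]
t [-0.153  0.014 -0.034] w [-0.001  0.388  0.001]
```

```bash
python3 -m crank '[{"tx":-0.06,"ty":0.005,"tz":-0.03,"wx":0,"wy":0.07,"wz":0,"gripper":-1},{"tx":-0.12,"ty":0.01,"tz":-0.034,"wx":0,"wy":0.14,"wz":0,"gripper":-1},{"tx":-0.153,"ty":0.014,"tz":-0.034,"wx":0,"wy":0.21,"wz":0,"gripper":-1},{"tx":-0.153,"ty":0.014,"tz":-0.034,"wx":0,"wy":0.28,"wz":0,"gripper":-1},{"tx":-0.153,"ty":0.014,"tz":-0.034,"wx":0,"wy":0.35,"wz":0,"gripper":-1},{"tx":-0.153,"ty":0.014,"tz":-0.034,"wx":0,"wy":0.388,"wz":0,"gripper":-1},{"tx":-0.153,"ty":0.014,"tz":-0.034,"wx":0,"wy":0.388,"wz":0,"gripper":-1}]'; cat > bar.py <<'E'
from h import *
c=camera("side"); px=c["pixels"]; hsv=cv2.cvtColor(px,cv2.COLOR_RGB2HSV)
m=((hsv[...,1]<60)&(hsv[...,2]>110)).astype(float)
m=cv2.GaussianBlur(m,(3,3),0)
def score(f):
    r=np.linspace(.02,.165,40); zz=np.array([.043,.05,.057])
    P=np.array([[-.08-a*np.sin(f),-.082+a*np.cos(f),z] for a in r for z in zz])
    uv=proj(c,planar(RK,P)).round().astype(int); return m[uv[:,1],uv[:,0]].mean()
fs=np.arange(-.1,2.9,.05); v=np.array([score(f) for f in fs]); o=np.argsort(-v)[:6]
print("bar angle candidates",[(round(fs[i],2),round(v[i],2)) for i in o])
E
python3 bar.py; python3 - <<'E'
from h import *
st()
rows(planar(RK,[-.155,.03,.06])[0],-.058,.61)
rows(planar(RK,[-.105,.04,.06])[0],-.058,.61)
E
```

```text
time_s: 14.95
ee_pos: [0.4509, -0.1618, 0.0796]
eef_rot: [-3.016, 0.07, -0.827]
ft_force: [0.7, -0.1, 1.0]
opening: 0.004
grip_force: 0.0
bar angle candidates [(np.float64(0.4), np.float64(0.94)), (np.float64(0.35), np.float64(0.88)), (np.float64(1.2), np.float64(0.67)), (np.float64(1.25), np.float64(0.66)), (np.float64(1.15), np.float64(0.61)), (np.float64(1.3), np.float64(0.59))]
15.0 p [ 0.4495 -0.1605  0.0783] rack [-0.221   0.0181  0.0783] rv [-3.015  0.07  -0.825] F [-0.9  0.2 -1.7] open 0.4 grip 0.0 j [-0.78  0.14  2.33  0.96  0.45  0.01]
t [ 0.095 -0.02   0.099] w [-0.021  0.049  0.001]
t [ 0.181 -0.038  0.151] w [-0.021  0.049  0.001]
```

```bash
python3 -m crank '[{"tx":0.035,"ty":-0.007,"tz":0.03,"wx":-0.02,"wy":0.049,"wz":0,"gripper":-1},{"tx":0.07,"ty":-0.014,"tz":0.06,"wx":-0.02,"wy":0.049,"wz":0,"gripper":-1},{"tx":0.102,"ty":-0.02,"tz":0.089,"wx":-0.02,"wy":0.049,"wz":0,"gripper":-1},{"tx":0.122,"ty":-0.025,"tz":0.101,"wx":-0.02,"wy":0.049,"wz":0,"gripper":-1},{"tx":0.142,"ty":-0.03,"tz":0.113,"wx":-0.02,"wy":0.049,"wz":0,"gripper":-1},{"tx":0.162,"ty":-0.034,"tz":0.126,"wx":-0.02,"wy":0.049,"wz":0,"gripper":-1},{"tx":0.182,"ty":-0.037,"tz":0.138,"wx":-0.02,"wy":0.049,"wz":0,"gripper":-1},{"tx":0.182,"ty":-0.037,"tz":0.138,"wx":-0.02,"wy":0.049,"wz":0,"gripper":-1}]';  python3 - <<'E'
from h import *
st()
rows(planar(RK,[-.1,.04,.066])[0],-.058,.61)
E
```

```text
time_s: 15.67
ee_pos: [0.5679, -0.1471, 0.0669]
eef_rot: [2.979, -0.08, 0.938]
ft_force: [-0.1, 0.3, 0.6]
opening: 0.005
grip_force: 0.0
15.67 p [ 0.5679 -0.1471  0.0669] rack [-0.1035  0.0383  0.0669] rv [ 2.979 -0.08   0.938] F [-0.1  0.3  0.6] open 0.5 grip 0.0 j [-0.54  0.28  2.22  1.29  0.28 -0.12]
t [ 0.005 -0.003  0.005] w [-0.001 -0.     0.003]
```

```bash
python3 -m crank '[{"tx":0.004,"ty":0,"tz":0.003,"wx":0,"wy":0,"wz":0,"gripper":-1},{"tx":0.007,"ty":0,"tz":0.005,"wx":0,"wy":0,"wz":0,"gripper":-1},{"tx":0.007,"ty":0,"tz":0.005,"wx":0,"wy":0,"wz":0,"gripper":-1}]';  python3 - <<'E'
from h import *
st()
E
python3 bar.py
```

```text
time_s: 15.92
ee_pos: [0.569, -0.147, 0.066]
eef_rot: [2.98, -0.083, 0.934]
ft_force: [-1.9, 0.8, 1.7]
opening: 0.007
grip_force: 0.8
15.92 p [ 0.569 -0.147  0.066] rack [-0.1024  0.0385  0.066 ] rv [ 2.98  -0.083  0.934] F [-1.9  0.8  1.7] open 0.7 grip 0.8 j [-0.54  0.29  2.22  1.28  0.28 -0.1 ]
bar angle candidates [(np.float64(-0.05), np.float64(0.54)), (np.float64(0.0), np.float64(0.52)), (np.float64(-0.1), np.float64(0.45)), (np.float64(0.05), np.float64(0.4)), (np.float64(0.1), np.float64(0.31)), (np.float64(2.75), np.float64(0.29))]
```

```bash
python3 -m crank '[{"tx":0.004,"ty":0,"tz":0.003,"wx":0,"wy":0,"wz":0,"gripper":-1},{"tx":0.007,"ty":0,"tz":0.005,"wx":0,"wy":0,"wz":0,"gripper":-1},{"tx":0.007,"ty":0,"tz":0.005,"wx":0,"wy":0,"wz":0,"gripper":-1}]';  python3 - <<'E'
from h import *
st()
E
```

```text
time_s: 16.22
ee_pos: [0.5702, -0.1469, 0.0652]
eef_rot: [2.981, -0.083, 0.93]
ft_force: [-16.8, 1.1, 11.1]
opening: 0.004
grip_force: 8.7
16.22 p [ 0.5702 -0.1469  0.0652] rack [-0.1012  0.0387  0.0652] rv [ 2.981 -0.083  0.93 ] F [-16.8   1.1  11.1] open 0.4 grip 8.7 j [-0.54  0.29  2.22  1.27  0.28 -0.09]
```

The bar has reached a firm stop at 17 N. I'll back off and check.

```bash
python3 -m crank '[{"tx":-0.012,"ty":0,"tz":-0.008,"wx":0,"wy":0,"wz":0,"gripper":-1},{"tx":-0.04,"ty":0,"tz":-0.03,"wx":0,"wy":0,"wz":0,"gripper":-1},{"tx":-0.09,"ty":0,"tz":-0.07,"wx":0,"wy":0,"wz":0,"gripper":-1},{"tx":-0.15,"ty":0,"tz":-0.12,"wx":0,"wy":0,"wz":0,"gripper":-1},{"tx":-0.21,"ty":0,"tz":-0.17,"wx":0,"wy":0,"wz":0,"gripper":-1},{"tx":-0.23,"ty":0,"tz":-0.23,"wx":0,"wy":0,"wz":0,"gripper":-1},{"tx":-0.23,"ty":0,"tz":-0.28,"wx":0,"wy":0,"wz":0,"gripper":-1},{"tx":-0.23,"ty":0,"tz":-0.28,"wx":0,"wy":0,"wz":0,"gripper":-1},{"tx":-0.23,"ty":0,"tz":-0.28,"wx":0,"wy":0,"wz":0,"gripper":-1}]'; sed -i 's/-.1,2.9,.05/-.12,2.9,.02/' bar.py; python3 bar.py;  python3 - <<'E'
from h import *
st()
# same estimator on the first picture's known 2.45 and jug blobs now
c0={n:cv2.imread(f"pics/{n}0.png")[:,:,::-1] for n in("side","top")}
for n in("side","top"):
    c=camera(n); hsv=cv2.cvtColor(c["pixels"],cv2.COLOR_RGB2HSV)
    for nm,lo,hi in(("yellow",(15,140,90),(34,255,255)),("green",(40,55,50),(75,255,200))):
        m=cv2.inRange(hsv,lo,hi); k=np.zeros_like(m)
        (u0,v0),(u1,v1)=((255,100),(330,220)) if n=="side" else ((300,120),(370,200)); k[v0:v1,u0:u1]=255; m&=k
        q=cv2.connectedComponentsWithStats(m); i=1+np.argmax(q[2][1:,4]); print(n,nm,q[2][i],q[3][i].round(1))
    d=np.abs(c["pixels"].astype(int)-c0[n]).sum(2)
    for nm,(a,b,e,f) in ({"measure":(195,245,235,305),"pliers":(255,275,320,345),"tape":(358,150,402,185)} if n=="side" else {"measure":(195,155,228,190),"pliers":(180,200,240,262),"tape":(400,212,442,238)}).items(): print(n,nm,"mean diff",d[b:f,a:e].mean().round(1))
E
```

```text
time_s: 16.97
ee_pos: [0.4002, -0.1394, 0.1169]
eef_rot: [2.973, -0.084, 0.939]
ft_force: [-0.3, 0.7, 0.6]
opening: 0.004
grip_force: 0.0
bar angle candidates [(np.float64(-0.02), np.float64(0.97)), (np.float64(-0.04), np.float64(0.97)), (np.float64(0.0), np.float64(0.93)), (np.float64(-0.06), np.float64(0.92)), (np.float64(-0.08), np.float64(0.86)), (np.float64(0.02), np.float64(0.86))]
17.02 p [ 0.4006 -0.139   0.1162] rack [-0.271   0.0367  0.1162] rv [ 2.976 -0.085  0.939] F [ 0.4 -0.3 -0. ] open 0.5 grip 0.0 j [-0.89 -0.04  2.43  1.    0.53 -0.1 ]
side yellow [ 263  126   38   67 1642] [278.9 155.9]
side green [267 113  17  15 223] [274.7 119.8]
side measure mean diff 8.0
side pliers mean diff 8.8
side tape mean diff 154.6
top yellow [316 154  41  13 354] [336.1 159.3]
top green [325 130  16  10 137] [332.6 134.8]
top measure mean diff 9.7
top pliers mean diff 10.8
top tape mean diff 14.0
```

```bash
python3 -c "
from plant import *
print(job_done())"
```

```text
the job is handed in; nothing more can be done
None
```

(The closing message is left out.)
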